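# Count along the spice rack and push the tin into the third gap

### The arm

A 6-joint arm with a two-finger parallel gripper is mounted at the origin on the work surface. World frame = base frame: x ahead of the robot, y to its left, z up, the work surface at z = 0. Lengths are in m, angles in rad, forces in N, time in s.
With the tool pointing down it reaches from about 0.35 to 0.975 m from the base axis. Payload 7.1 kg.
Tool frame: the origin (TCP) lies on the centre line of the jaws, within the pads' length; the fingertips stand 14 mm ahead of it and the grasp point (between the pads) lies 5 mm behind it (manip.tcp_to_tips is the distance from the TCP to the fingertips, in m); z points along the fingers, y is the line along which they close (so a half turn about z gives the same grasp; the last joint's range is limited). The gripper opens to 88 mm and grips with 3 to 60 N. Pads are 20 mm wide; open, the fingers measure 115 mm over their backs; the gripper's body (75 mm by 178 mm) begins 61 mm behind the grasp point.
Start: joints at [-1.234, 0.423, 1.63, -0, 1.089, -0.019], TCP at [0.218, -0.586, 0.237] pointing down, gripper open.
Joint ranges: [-3, 3], [-0.9, 2.11], [0.09, 2.58], [-1.31, 4.45], [0.11, 2.69], [-2.54, 2.54]. Speed limits (rad/s): [2.39, 2.39, 3.01, 3.14, 3.14, 3.14].

### API

Orientations are given as [roll, pitch, yaw] about the fixed x, y, z axes, in that order (R = Rz(yaw) Ry(pitch) Rx(roll)).
In Python, from plant import manip, vision gives the robot as it stands.
- The arm moves only by the tool send_rows, never from a script. Its argument "increments" is one flat list of numbers, 7 for each row, row after row: the shift along the tool's x, y, z in m, then the turn, a rotation vector about the tool's x, y, z in degrees, then the gripper command: -1 is shut, 1 is fully open, values between are in proportion. A call has 1 to 5 rows; each row is the pose to reach, as a shift and turn from the pose commanded when the call began, along the tool's axes at that moment; what a row does not reach only later rows make up. A row lasts 1/8 s, in which the tool goes at most 62.5 mm and 10.7 degrees, less where a joint would pass 70% of its speed; a pose out of reach is approached as far as the arm can. A call with a gripper value outside its range is refused whole. The fingers move at their own pace and stop on an object; "newtons" is the grip in N (left out, the last holds). Time passes only in rows, so rows that repeat a pose let the fingers close. It gives the time, the measured TCP pose, the force, the opening and the grip force at its end, in the units of the state.
- manip.sense(): the state, without advancing time (a new reading comes with each control period).
- vision.snapshot(name): name is "side" or "top"; returns a dict with "frame" (384x512x3 uint8, red, green, blue), "z_map" (384x512 float32, m along the optical axis (not along the pixel's ray), 0 where there is no reading), "fx", "fy", "cx", "cy" (pixels), "world_from_camera" (4x4, takes a point from camera to world coordinates). Camera axes: x right, y down, z forward; pixel columns grow to the right and rows downward; lengths in m; the calibration is good to about 2 mm. A picture is of the moment at which its call begins.
- manip.job_done(): hands the job in; it is judged then, once.
The state is a dict: "time": time; "joint_pos": joint angles; "joint_vel": joint speeds; "joint_torque": joint torques, N m; "tool_pos": TCP position; "tool_rot": TCP orientation; "contact_force": force on the tool from outside, world axes, zero at the start; "torque": the same for the moment, N m; "width": finger opening in m; "gripper_force": force on a finger pad.
Only numpy, scipy, OpenCV 4.12 (cv2) and the standard library are available. Lean on these libraries where they do the work, as an engineer would, in place of code of your own. Each camera call takes 0.05 s, during which the arm holds its last target. There are 200 camera calls.

### The job

With the fingers shut, run a fingertip along the rail of the spice rack from the end beside the arepa toaster, flicking the springy tab of the first, the second and then the third gap in turn and none beyond. Then push the round steel spice tin across the counter into that third gap until it stops against the back wall. Only push the tin, never lift or tip it, leave everything else where it stands, and finish clear of everything.

Things in the scene. Friction and masses are not known exactly. Their poses are not given: they have to be found in the camera images.
- rack: wooden spice rack, fixed, 380 mm long (its y). Origin on the counter at mid-length; +x points into the gaps (away from the robot), +y to the robot's left. Seven upright dividers, 8 mm thick, 36 mm high, at y = 0, +-62, +-124, +-186 mm, from x = -29 (rounded noses) to 45 mm, make six gaps 54 mm wide, centred at y = +-31, +-93, +-155 mm, floorless, open in front and on top.
- rack_back (a point): point on the counter at the foot of the rack's back wall (inner face, rack x = 45 mm), mid-length; axes as the rack's. The back wall closes all gaps and is where a pushed tin stops.
- rack_rail (a point): middle of the top of the rack's level rail, which runs along y on top of the back wall for the whole length: rack x = 49 mm, 42 mm above the counter, 16 mm deep. On it, in the middle of each gap, stands one springy white tab.
- tin: the spice tin: low round brushed-steel tin with lid, loose on the counter in front of the rack, 44 mm in diameter, 28 mm high, about 0.12 kg. Origin at the centre of its underside, z up. When it is home in a gap its centre is at x = 23 mm of the rack.
- toaster: electric arepa toaster, steel lid on a black base, 230 x 190 mm and 104 mm high, with a toggle switch on its side; fixed, beside one end of the rack (either the left or the right end). Origin at the centre of its underside.
- canister: round red plastic canister with a snap latch, 110 mm in diameter, 115 mm high, beside the other end of the rack; stays put. Origin at the centre of its underside.
- tab0 (a joint): springy white tab over the gap at rack y = 155 mm: leaf 14 mm wide (x), 3 mm thick (y), on the rail at rack x = 49 mm, foot 42, top 70 mm above the counter. Hinged sideways at its foot: 0 upright, positive leans to rack -y, limits +-1.3 rad. 1.5 N at the top bends it 0.7 rad; a fingertip passing 6 to 10 mm below its top bends it 0.65 to 0.9 rad, then it springs upright.
- tab1 (a joint): springy white tab over the gap at rack y = 93 mm: leaf 14 mm wide (x), 3 mm thick (y), on the rail at rack x = 49 mm, foot 42, top 70 mm above the counter. Hinged sideways at its foot: 0 upright, positive leans to rack -y, limits +-1.3 rad. 1.5 N at the top bends it 0.7 rad; a fingertip passing 6 to 10 mm below its top bends it 0.65 to 0.9 rad, then it springs upright.
- tab2 (a joint): springy white tab over the gap at rack y = 31 mm: leaf 14 mm wide (x), 3 mm thick (y), on the rail at rack x = 49 mm, foot 42, top 70 mm above the counter. Hinged sideways at its foot: 0 upright, positive leans to rack -y, limits +-1.3 rad. 1.5 N at the top bends it 0.7 rad; a fingertip passing 6 to 10 mm below its top bends it 0.65 to 0.9 rad, then it springs upright.
- tab3 (a joint): springy white tab over the gap at rack y = -31 mm: leaf 14 mm wide (x), 3 mm thick (y), on the rail at rack x = 49 mm, foot 42, top 70 mm above the counter. Hinged sideways at its foot: 0 upright, positive leans to rack -y, limits +-1.3 rad. 1.5 N at the top bends it 0.7 rad; a fingertip passing 6 to 10 mm below its top bends it 0.65 to 0.9 rad, then it springs upright.
- tab4 (a joint): springy white tab over the gap at rack y = -93 mm: leaf 14 mm wide (x), 3 mm thick (y), on the rail at rack x = 49 mm, foot 42, top 70 mm above the counter. Hinged sideways at its foot: 0 upright, positive leans to rack -y, limits +-1.3 rad. 1.5 N at the top bends it 0.7 rad; a fingertip passing 6 to 10 mm below its top bends it 0.65 to 0.9 rad, then it springs upright.
- tab5 (a joint): springy white tab over the gap at rack y = -155 mm: leaf 14 mm wide (x), 3 mm thick (y), on the rail at rack x = 49 mm, foot 42, top 70 mm above the counter. Hinged sideways at its foot: 0 upright, positive leans to rack -y, limits +-1.3 rad. 1.5 N at the top bends it 0.7 rad; a fingertip passing 6 to 10 mm below its top bends it 0.65 to 0.9 rad, then it springs upright.
- jar_a: amber glass jar, 40 mm in diameter, 44 mm high, standing in the rack's gap at y = 155 mm; stays put. Origin at the centre of its underside.
- jar_b: amber glass jar, 40 mm in diameter, 44 mm high, standing in the rack's gap at y = -93 mm; stays put. Origin at the centre of its underside.
- trivet: slatted round wooden trivet, 170 mm in diameter, 16 mm thick, on the left; stays put. Origin at the centre of its underside.
- butter_keeper: white ceramic butter keeper, 100 mm in diameter, 76 mm high, on the trivet; stays put. Origin at the centre of its underside.
- fork_a: steel fork, 185 mm long, flat on the counter on the right; stays put. Origin at the centre of its underside.
- fork_b: steel fork, 185 mm long, flat on the counter on the right; stays put. Origin at the centre of its underside.

How it is judged:
On the way, in this order (a step that is already met when the one before it is completed fails the run):
1. the tab of the first gap from the toaster's end is flicked (bent over 0.3 rad) (((y of toaster in the frame of rack above 0 m and (value of joint tab0 above 0.3 rad or value of joint tab0 below -0.3 rad)) or (y of toaster in the frame of rack below 0 m and (value of joint tab5 above 0.3 rad or value of joint tab5 below -0.3 rad)))).
2. the tab of the second gap from the toaster's end is flicked (bent over 0.3 rad) (((y of toaster in the frame of rack above 0 m and (value of joint tab1 above 0.3 rad or value of joint tab1 below -0.3 rad)) or (y of toaster in the frame of rack below 0 m and (value of joint tab4 above 0.3 rad or value of joint tab4 below -0.3 rad)))).
3. the tab of the third gap from the toaster's end is flicked (bent over 0.3 rad) (((y of toaster in the frame of rack above 0 m and (value of joint tab2 above 0.3 rad or value of joint tab2 below -0.3 rad)) or (y of toaster in the frame of rack below 0 m and (value of joint tab3 above 0.3 rad or value of joint tab3 below -0.3 rad)))).
4. the tin is home in the third gap (x of tin in the frame of rack above 0.016 m and height (world z) of tin below 0.004 m and angle between tin's own z axis and vertical below 0.1 rad and ((y of toaster in the frame of rack above 0 m and y of tin in the frame of rack between 0.019 and 0.043 m) or (y of toaster in the frame of rack below 0 m and y of tin in the frame of rack between -0.043 and -0.019 m))), for 0.2 s.
At the end, for the whole second after the job is handed in: The tin stands upright on the counter, at rest, in the third gap from the toaster's end, within 7 mm of touching the back wall; all tabs are upright again (within 0.15 rad); jars, butter keeper, trivet, forks and canister are within 20 mm of where they stood (all of step 4 and linear speed of tin below 0.01 m/s and not (value of joint tab0 above 0.15 rad or value of joint tab0 below -0.15 rad) and not (value of joint tab1 above 0.15 rad or value of joint tab1 below -0.15 rad) and not (value of joint tab2 above 0.15 rad or value of joint tab2 below -0.15 rad) and not (value of joint tab3 above 0.15 rad or value of joint tab3 below -0.15 rad) and not (value of joint tab4 above 0.15 rad or value of joint tab4 below -0.15 rad) and not (value of joint tab5 above 0.15 rad or value of joint tab5 below -0.15 rad) and distance of each of jar_a, jar_b, butter_keeper, trivet, fork_a, fork_b, canister from where it was at the start of the episode below 0.02 m).
It fails at once if a tab beyond the third is flicked (over 0.3 rad) ((y of toaster in the frame of rack above 0 m and ((value of joint tab3 above 0.3 rad or value of joint tab3 below -0.3 rad) or (value of joint tab4 above 0.3 rad or value of joint tab4 below -0.3 rad) or (value of joint tab5 above 0.3 rad or value of joint tab5 below -0.3 rad))) or (y of toaster in the frame of rack below 0 m and ((value of joint tab2 above 0.3 rad or value of joint tab2 below -0.3 rad) or (value of joint tab1 above 0.3 rad or value of joint tab1 below -0.3 rad) or (value of joint tab0 above 0.3 rad or value of joint tab0 below -0.3 rad)))).
It fails at once if the tin is lifted over 8 mm off the counter (height (world z) of tin above 0.008 m).
It fails at once if the tin is tipped over 0.35 rad (angle between tin's own z axis and vertical above 0.35 rad).
It fails at once if a bystander is moved more than 20 mm (distance of any of jar_a, jar_b, butter_keeper, trivet, fork_a, fork_b, canister from where it was at the start of the episode above 0.02 m).
It also fails if it takes over 67 s, if anything falls off the work surface, if the arm or the gripper's body presses on something with over 40 N, if the wrist force passes 120 N, or if a joint passes its speed limit or range.

## Working session

There is one attempt and no reset: what is moved stays moved. The work goes in short steps, Python scripts to look and compute and a tool call to move; the robot and the scene stay as the last step left them, time stands still between calls to the robot, and variables do not carry over. Pictures are saved under pics/ and viewed, at most 10 in all, crops included, and the job is handed in when it is done.

Besides the shell and the picture viewer there is one more tool, called after "Emit:" as name(argument=value, ...), one argument or row to a line, values as JSON. send_rows: Moves the arm, as the interface text tells. Its arguments: {"type":"object","properties":{"increments":{"type":"array","items":{"type":"number"}},"newtons":{"type":"number"}},"required":["increments"]}

```bash
mkdir -p pics
python3 - <<'E'
from plant import manip, vision
import cv2,pickle
for n in("top","side"):
    s=vision.snapshot(n); pickle.dump(s,open(f"{n}.pkl","wb"))
    cv2.imwrite(f"pics/{n}0.png",s["frame"][...,::-1]); print(s["world_from_camera"].round(3),s["fx"],s["cx"],s["cy"])
s=manip.sense(); print(s)
E
```

```text
[[ 0.002 -0.996  0.086  0.405]
 [-1.    -0.003 -0.004 -0.016]
 [ 0.004 -0.086 -0.996  1.012]
 [ 0.     0.     0.     1.   ]] 382.79845005936374 249.97287408321685 189.0377821498995
[[-0.965 -0.193  0.181  0.264]
 [-0.263  0.744 -0.614  0.779]
 [-0.016 -0.64  -0.768  1.045]
 [ 0.     0.     0.     1.   ]] 471.4123710144366 257.68377655103035 189.93710584677245
{'time': 0.1, 'joint_pos': array([-1.23397169e+00,  4.23782784e-01,  1.63059497e+00,  6.62571622e-07,
        1.08861277e+00, -1.89911940e-02]), 'joint_vel': array([-0.00116666, -0.00093376, -0.00456305,  0.00043809, -0.00084831,
        0.00056777]), 'joint_torque': array([-5.18617053e-04, -5.45615816e+01, -2.74324501e+01,  6.45029219e-02,
        1.88591075e-02, -4.69458064e-05]), 'tool_pos': array([ 0.21759232, -0.58538628,  0.23597527]), 'tool_rot': array([-3.14019505e+00, -2.71321407e-05,  3.55815504e-01]), 'contact_force': array([ 0.07170955,  0.82193675, -0.02236971]), 'torque': array([-0.0903659 , -0.00726506,  0.00903095]), 'gripper_force': 0.0, 'width': 0.08788036894788225}
```

View pics/top0.png

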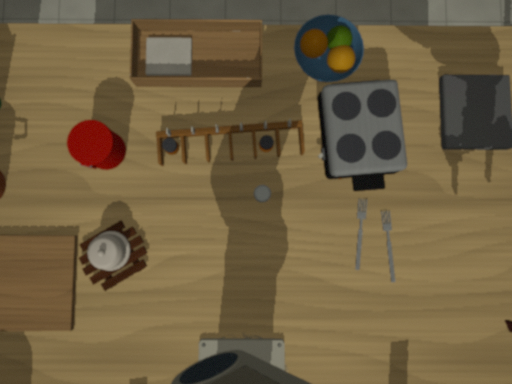

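View pics/side0.png

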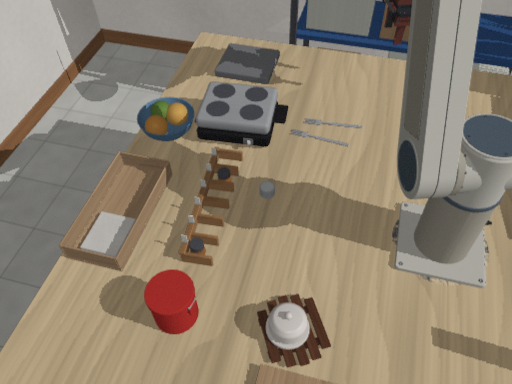

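The toaster is at the rack's right (−y) end in the top view, around (362,130). That makes tab5, tab4, tab3 the order to flick, and the third gap is at rack y = −31. The rack spans columns 157–302 at about row 130, the tin is at (262,194), and the jars are at (170,145) and (266,143).

```bash
cat > h.py <<'E'
import numpy as np,cv2,pickle
def cloud(s):
    v,u=np.mgrid[:384,:512]; z=s["z_map"]
    p=np.stack([(u-s["cx"])/s["fx"]*z,(v-s["cy"])/s["fy"]*z,z,np.ones_like(z)],-1)
    return (p@s["world_from_camera"].T)[...,:3]
def ray(s,u,v,h):
    T=s["world_from_camera"]; d=T[:3,:3]@[(u-s["cx"])/s["fx"],(v-s["cy"])/s["fy"],1]
    return T[:3,3]+d*(h-T[2,3])/d[2]
E
python3 - <<'E'
from h import *
for n,(r0,r1,c0,c1) in {"top":(110,210,145,345),"side":(135,275,170,290)}.items():
    s=pickle.load(open(n+".pkl","rb")); P=cloud(s); f=s["frame"]
    k=4 if n=="top" else 5
    c=cv2.resize(f[r0:r1,c0:c1],None,fx=k if n=="top" else 4,fy=k if n=="top" else 4,interpolation=cv2.INTER_CUBIC)
    cv2.imwrite(f"pics/{n}1.png",c[...,::-1])
    hsv=cv2.cvtColor(f,cv2.COLOR_RGB2HSV); Z=P[...,2]
    m=np.zeros((384,512),bool); m[r0:r1,c0:c1]=1
    print(n,"counter z",np.median(Z[m&(Z<.015)]))
    t=m&(hsv[...,1]<70)&(hsv[...,2]>90)
    nn,l,st,ce=cv2.connectedComponentsWithStats(t.astype(np.uint8))
    for i in range(1,nn):
        if st[i,4]>2: q=P[l==i]; print(st[i],ce[i].round(1),q.mean(0).round(3),q[:,2].max().round(3))
    rm=m&(Z>.036)&(Z<.048)&(hsv[...,1]>80); q=P[rm]; rec=cv2.minAreaRect((q[:,:2]*1000).astype(np.float32)); print("rail",rm.sum(),rec)
E
```

```text
top counter z 0.0005638796604578999
[328 110  17  66 651] [335.9 142.1] [ 0.597 -0.226  0.106] 1.012
[216 125   3   7  14] [216.6 128.4] [0.642 0.065 0.056] 0.071
[191 127   3   7  14] [191.9 129.9] [0.638 0.128 0.057] 0.073
[166 128   4   8  19] [167.1 131.6] [0.633 0.191 0.056] 0.074
[318 152   6   6  22] [320.6 155. ] [ 0.577 -0.202  0.037] 0.046
[257 189  11  10  71] [262.  193.5] [ 0.478 -0.051  0.029] 0.034
rail 1325 ((620.8976440429688, -20.525665283203125), (493.1124267578125, 174.5773162841797), 85.37570190429688)
side counter z 0.0025687873297643993
[173 135  11   6  12] [177.8 138.1] [ 0.811 -0.197  0.004] 0.008
[247 139   5   7  22] [248.5 142. ] [ 0.579 -0.207  0.032] 0.045
[211 147   6   9  46] [213.2 151.3] [ 0.664 -0.126  0.051] 0.075
[206 163   6   8  43] [208.2 166.7] [ 0.655 -0.058  0.058] 0.075
[200 179   7   8  44] [202.5 182.7] [0.652 0.001 0.055] 0.075
[259 180  17  20 214] [266.6 188.1] [ 0.481 -0.049  0.025] 0.037
[194 196   7   9  52] [196.7 200.3] [0.646 0.063 0.053] 0.075
[188 214   7   9  50] [190.6 218.7] [0.641 0.125 0.053] 0.073
[181 234   8   9  54] [183.8 238.4] [0.636 0.187 0.053] 0.072
rail 935 ((611.3478393554688, 4.2056884765625), (309.6141052246094, 440.45697021484375), 14.984536170959473)
```

View pics/top1.png

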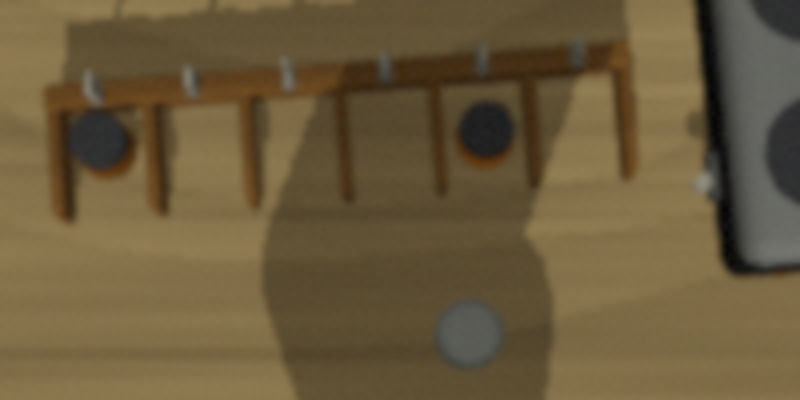

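View pics/side1.png

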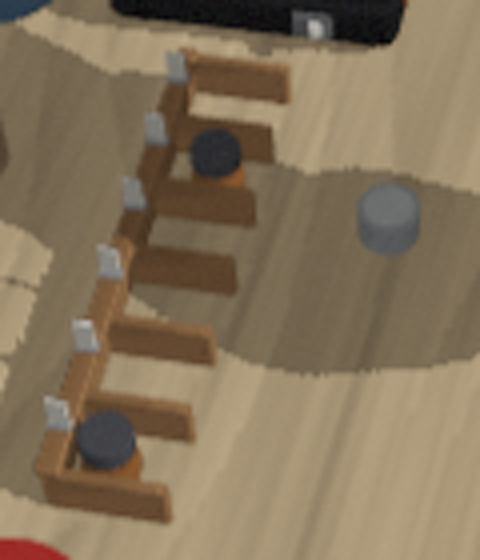

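Run:
```python
from h import *
t=pickle.load(open("top.pkl","rb")); s=pickle.load(open("side.pkl","rb"))
a=np.array([(92,86),(191,80),(288,73),(385,68),(481,60),(577,53)]); a=(a+.5)/4-.5+[145,110]
b=np.array([(183.8,238.4),(190.6,218.7),(196.7,200.3),(202.5,182.7),(208.2,166.7),(213.2,151.3)])
Y=np.array([155,93,31,-31,-93,-155])/1000
for S,q,h in((t,a,.058),(s,b,.056)):
    p=np.array([ray(S,u,v,h)[:2] for u,v in q]); k=np.polyfit(Y,p,1)
    yaw=np.arctan2(-k[0,0],k[0,1]); org=k[1]-.049*np.array([np.cos(yaw),np.sin(yaw)])
    print(p.round(4).tolist(),"rail",k[1].round(4),"len",np.hypot(*k[0]).round(3),"yaw",yaw.round(4),"org",org.round(4))
print("tin top", ray(t,262,193.3,.028))
c=(np.array([(388,205)])+.5)/4-.5+[170,135]; print("tin side lid",ray(s,*c[0],.028))
c=[(469,333),(705,183),(626,45),(48,97)]
for q in c: u=(np.array(q)+.5)/4-.5+[145,110]; print(q,ray(t,*u,.028 if q[0]==469 else .04))
P=cloud(t); m=(P[...,2]>.09)&(P[...,2]<.112)&(P[...,1]<-.15)&(P[...,1]>-.3)&(P[...,0]>.4)&(P[...,0]<.75)
q=P[m]; print("toaster",np.percentile(q[:,1],[95,99.5]))
```

```text
[[0.6338, 0.1891], [0.6379, 0.1265], [0.6426, 0.0651], [0.646, 0.0036], [0.6514, -0.0573], [0.6561, -0.1183]] rail [0.6446 0.0348] len 0.993 yaw 0.0721 org [0.5958 0.0312]
[[0.6348, 0.1889], [0.6398, 0.1266], [0.6454, 0.0648], [0.6513, 0.0018], [0.6557, -0.0592], [0.6616, -0.1211]] rail [0.6481 0.0336] len 1.004 yaw 0.0864 org [0.5993 0.0294]
tin top [ 0.47876571 -0.05097367  0.028     ]
tin side lid [ 0.48218708 -0.05449198  0.028     ]
(469, 333) [ 0.4798638  -0.05065185  0.028     ]
(705, 183) [ 0.57598529 -0.20194291  0.04      ]
(626, 45) [ 0.66621201 -0.15199171  0.04      ]
(48, 97) [0.63084957 0.22113003 0.04      ]
toaster [-0.20740113 -0.19918234]
```

Emit:
send_rows(
  increments=[0.055,-0.024,0,0,0,0,-1,0.11,-0.048,0,0,0,0,-1,0.165,-0.072,0,0,0,0,-1,0.22,-0.096,0,0,0,0,-1,0.275,-0.12,0,0,0,0,-1],
)

```text
time: 0.72
tool_pos: [0.4347, -0.376, 0.2365]
tool_rot: [-3.141, 0.0, 0.356]
contact_force: [0.4, -0.9, -0.6]
width: 0.0411
gripper_force: 0.0
```

Emit:
send_rows(
  increments=[0.055,-0.024,0,0,0,4,-1,0.11,-0.048,0,0,0,8,-1,0.165,-0.072,0,0,0,12,-1,0.22,-0.096,0,0,0,15.8,-1,0.27,-0.118,0,0,0,15.8,-1],
)

```text
time: 1.35
tool_pos: [0.6468, -0.1711, 0.2363]
tool_rot: [-3.141, 0.001, 0.08]
contact_force: [0.4, 0.9, 0.9]
width: 0.0004
gripper_force: 0.0
```

Emit:
send_rows(
  increments=[0,0,0,0,0,0,-1,0,0,0,0,0,0,-1,0,0,0,0,0,0,-1],
)

```text
time: 1.72
tool_pos: [0.6446, -0.174, 0.2365]
tool_rot: [-3.141, 0.001, 0.079]
contact_force: [-0.0, -0.5, 0.7]
width: 0.0003
gripper_force: 0.0
```

Emit:
send_rows(
  increments=[0.0185,-0.0145,0.03,0,0,0,-1,0.0185,-0.0145,0.07,0,0,0,-1,0.0185,-0.0145,0.105,0,0,0,-1,0.0185,-0.0145,0.135,0,0,0,-1,0.0185,-0.0145,0.135,0,0,0,-1],
)

```text
time: 2.35
tool_pos: [0.6605, -0.1578, 0.0994]
tool_rot: [-3.14, 0.005, 0.078]
contact_force: [0.5, -0.3, 0.7]
width: 0.0001
gripper_force: 0.0
```

Run:
```python
from plant import manip, vision
import cv2,numpy as np
r=[]
for n,(a,b,c,d) in {"top":(90,190,200,350),"side":(90,190,150,300)}.items():
    s=vision.snapshot(n); r.append(cv2.resize(s["frame"][a:b,c:d],None,fx=4,fy=4,interpolation=cv2.INTER_CUBIC)[...,::-1])
cv2.imwrite("pics/chk.png",cv2.resize(np.vstack(r),None,fx=.74,fy=.74)); print(manip.sense()["tool_pos"])
```

```text
[ 0.66299581 -0.15797813  0.10256259]
```

View pics/chk.png

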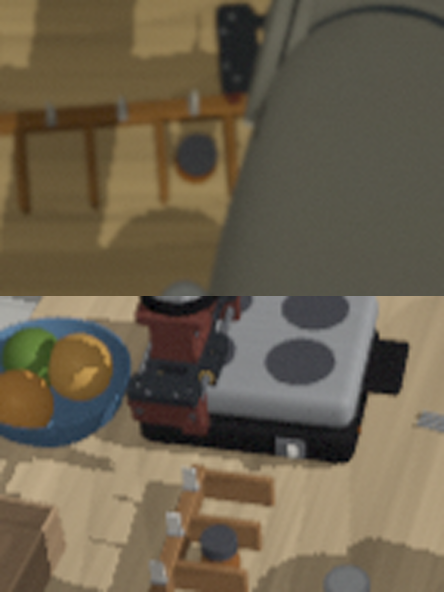

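The side view (lower half) shows the shut fingers over the gap between the toaster and the last tab, in line with the rail. The tips are near crop pixel (180,430) and tab5 is at (190,478). Next I lower and sweep.

Emit:
send_rows(
  increments=[-0.001,0,0.015,0,0,0,-1,-0.001,0,0.0265,0,0,0,-1,-0.001,0,0.0265,0,0,0,-1,-0.001,0,0.0265,0,0,0,-1],
)

```text
time: 2.95
tool_pos: [0.6621, -0.157, 0.0753]
tool_rot: [3.142, -0.0, 0.08]
contact_force: [-0.9, -0.2, 0.1]
width: 0.0001
gripper_force: 0.0
```

Emit:
send_rows(
  increments=[0,-0.015,0,0,0,0,-1,0,-0.03,0,0,0,0,-1,0,-0.045,0,0,0,0,-1,0,-0.06,0,0,0,0,-1,0,-0.075,0,0,0,0,-1],
)

```text
time: 3.58
tool_pos: [0.6559, -0.0809, 0.0753]
tool_rot: [-3.141, -0.0, 0.08]
contact_force: [-0.7, 0.6, 0.4]
width: 0.0005
gripper_force: 0.0
```

Run:
```python
from plant import manip, vision
import cv2,numpy as np
s=vision.snapshot("side"); cv2.imwrite("pics/chk2.png",cv2.resize(s["frame"][110:260,150:300],None,fx=4,fy=4,interpolation=cv2.INTER_CUBIC)[...,::-1]); print(manip.sense()["tool_pos"])
```

```text
[ 0.65552802 -0.07926936  0.07511165]
```

View pics/chk2.png

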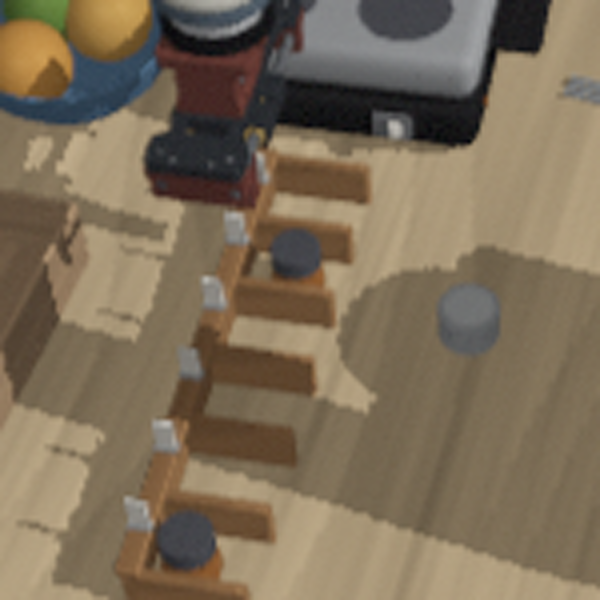

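Run:
```python
from h import *
s=pickle.load(open("side.pkl","rb")); T=np.linalg.inv(s["world_from_camera"])
for p in [(.6555,-.079,.061),(.6555,-.079,.141),(.6555+.0122,-.1535+.034,.07),(.6465,.0343,.042)]:
    c=T@[*p,1]; u=np.array([c[0]/c[2]*s["fx"]+s["cx"],c[1]/c[2]*s["fy"]+s["cy"]]); print(u,(u-[150,110])*4)
from plant import vision,manip
n=vision.snapshot("side"); P=cloud(n)
for (x,y) in [(205,190),(205,150),(262,165),(225,185),(170,185),(250,195)]: print((x,y),P[110+y//4,150+x//4].round(3))
```

```text
[210.3596263  160.62430719] [241.43850522 202.49722878]
[207.64011795 140.56341711] [230.56047182 122.25366844]
[210.62817277 147.93911074] [242.51269108 151.75644297]
[200.71479674 195.01227368] [202.85918697 340.04909472]
(205, 190) [0.643 0.002 0.161]
(205, 150) [ 0.644 -0.008  0.188]
(262, 165) [ 0.654 -0.117  0.064]
(225, 185) [0.628 0.004 0.17 ]
(170, 185) [0.669 0.002 0.158]
(250, 195) [ 0.647 -0.073  0.08 ]
```

Emit:
send_rows(
  increments=[0,-0.009,0,0,0,0,-1,0,-0.017,0,0,0,0,-1,0,-0.017,0,0,0,0,-1],
)

```text
time: 4.05
tool_pos: [0.6546, -0.0649, 0.0752]
tool_rot: [3.142, 0.0, 0.081]
contact_force: [-0.0, -0.1, -0.5]
width: 0.0007
gripper_force: 0.2
```

Run:
```python
from plant import manip, vision
import cv2,numpy as np
s=vision.snapshot("side"); cv2.imwrite("pics/chk3.png",cv2.resize(s["frame"][120:210,170:260],None,fx=6,fy=6,interpolation=cv2.INTER_CUBIC)[...,::-1]); a=manip.sense();print(a["tool_pos"],a["contact_force"])
```

```text
[ 0.65459037 -0.06525345  0.07516761] [-0.2663569   0.09517984  0.06870838]
```

View pics/chk3.png

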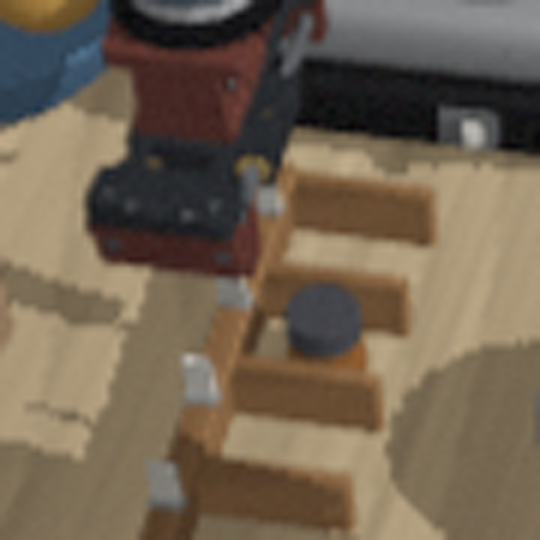

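Tab4 at (232,292) is bent down beside the fingertip, so the contact height is right. I'll sweep on through tab3 and lift.

Emit:
send_rows(
  increments=[0,-0.018,0,0,0,0,-1,0,-0.036,0,0,0,0,-1,0,-0.054,0,0,0,0,-1,0,-0.072,0,0,0,0,-1,0,-0.087,0,0,0,0,-1],
)

```text
time: 4.72
tool_pos: [0.6475, 0.0228, 0.0752]
tool_rot: [3.141, -0.0, 0.081]
contact_force: [0.3, -1.2, 1.2]
width: 0.0004
gripper_force: 0.6
```

Emit:
send_rows(
  increments=[0,-0.012,0,0,0,0,-1,0,-0.012,0,0,0,0,-1,0,-0.012,-0.03,0,0,0,-1,0,-0.012,-0.08,0,0,0,-1,0,-0.012,-0.12,0,0,0,-1],
)

```text
time: 5.35
tool_pos: [0.6469, 0.0329, 0.1968]
tool_rot: [-3.142, -0.001, 0.079]
contact_force: [1.7, -0.0, 0.5]
width: 0.0005
gripper_force: 0.0
```

Emit:
send_rows(
  increments=[-0.045,0.03,0,0,0,0,-1,-0.09,0.06,0,0,0,0,-1,-0.135,0.09,0,0,0,0,-1,-0.173,0.1165,0,0,0,0,-1,-0.173,0.1165,0.04,0,0,0,-1],
)

```text
time: 5.98
tool_pos: [0.4834, -0.0989, 0.1572]
tool_rot: [3.14, -0.005, 0.077]
contact_force: [0.8, 0.3, 0.4]
width: 0.0005
gripper_force: 0.0
```

```bash
cat > tin.py <<'E'
from h import *
from plant import manip, vision
O=np.array([.5977,.0304]); a=.08; R=np.array([[np.cos(a),np.sin(a)],[-np.sin(a),np.cos(a)]])
def tin(show=None):
    s=vision.snapshot("side"); P=cloud(s); f=s["frame"]; hsv=cv2.cvtColor(f,cv2.COLOR_RGB2HSV)
    q=(P[...,:2]-O)@R.T
    m=(P[...,2]>.018)&(P[...,2]<.045)&(hsv[...,1]<75)&(hsv[...,2]>60)&(q[...,0]>-.2)&(q[...,0]<.04)&(q[...,1]<.06)&(q[...,1]>-.14)
    n,l,st,ce=cv2.connectedComponentsWithStats(m.astype(np.uint8))
    for i in range(1,n):
        if st[i,4]>40:
            c,r=cv2.minEnclosingCircle((P[l==i][:,:2]*1000).astype(np.float32))
            x,y,w,h,A=st[i]; p=ray(s,x+(w-1)/2,y+7.5,.028)[:2]
            print("tin blob",st[i],"circle",(R@(np.array(c)/1000-O)).round(4),round(r,1),"lid ray",(R@(p-O)).round(4))
    if show: cv2.imwrite(show,cv2.resize(f[130:270,170:310],None,fx=4,fy=4,interpolation=cv2.INTER_CUBIC)[...,::-1])
    t=manip.sense(); print("tool rack",(R@(t["tool_pos"][:2]-O)).round(4),"z",t["tool_pos"][2].round(4))
E
python3 -c "
from tin import *
tin()"
```

```text
tin blob [259 180  16  16 192] circle [-0.1215 -0.0719] 24.5 lid ray [-0.1226 -0.0694]
tool rack [-0.1269 -0.1182] z 0.1517
```

Emit:
send_rows(
  increments=[0.004,0,0.045,0,0,0,-1,0.004,0,0.09,0,0,0,-1,0.004,0,0.12,0,0,0,-1,0.004,0,0.13,0,0,0,-1,0.004,0,0.13,0,0,0,-1],
)

```text
time: 6.65
tool_pos: [0.4877, -0.0963, 0.0252]
tool_rot: [-3.141, 0.001, 0.08]
contact_force: [0.2, -0.2, 0.3]
width: 0.0008
gripper_force: 0.0
```

```bash
python3 -c "
from tin import *
tin()"
```

```text
tin blob [259 181  16  14 185] circle [-0.1227 -0.0722] 23.5 lid ray [-0.1233 -0.0658]
tool rack [-0.1193 -0.1177] z 0.0259
```

Emit:
send_rows(
  increments=[-0.003,0,0.002,0,0,0,-1,-0.003,-0.008,0.002,0,0,0,-1,-0.003,-0.016,0.002,0,0,0,-1,-0.003,-0.023,0.002,0,0,0,-1,-0.003,-0.03,0.002,0,0,0,-1],
)

```text
time: 7.32
tool_pos: [0.4826, -0.0662, 0.0235]
tool_rot: [3.141, -0.001, 0.08]
contact_force: [-0.3, -3.4, 2.9]
width: 0.0005
gripper_force: 1.4
```

```bash
python3 -c "
from tin import *
tin()"
```

```text
tin blob [258 189  16  11 125] circle [-0.1223 -0.0536] 22.5 lid ray [-0.1256 -0.0368]
tool rack [-0.1228 -0.0864] z 0.0233
```

Emit:
send_rows(
  increments=[0,-0.005,0,0,0,0,-1,0,-0.01,0,0,0,0,-1,0,-0.015,0,0,0,0,-1,0,-0.0195,0,0,0,0,-1,0,-0.0195,0,0,0,0,-1],
)

```text
time: 8.0
tool_pos: [0.4802, -0.0467, 0.023]
tool_rot: [-3.141, 0.001, 0.08]
contact_force: [-0.0, -1.1, -0.1]
width: 0.0005
gripper_force: 0.0
```

Emit:
send_rows(
  increments=[0,0.015,0,0,0,0,-1,0,0.02,0,0,0,0,-1,-0.03,0.02,0,0,0,0,-1,-0.06,0.02,0,0,0,0,-1,-0.06,0.02,0,0,0,0,-1],
)

```text
time: 8.62
tool_pos: [0.42, -0.0722, 0.023]
tool_rot: [-3.141, 0.003, 0.078]
contact_force: [0.1, -0.6, 0.5]
width: 0.0004
gripper_force: 0.0
```

```bash
python3 -c "
from tin import *
tin('pics/t3.png')"
```

```text
tin blob [257 190  16  16 195] circle [-0.1229 -0.0357] 23.8 lid ray [-0.1235 -0.0328]
tool rack [-0.1831 -0.0884] z 0.0232
```

View pics/t3.png

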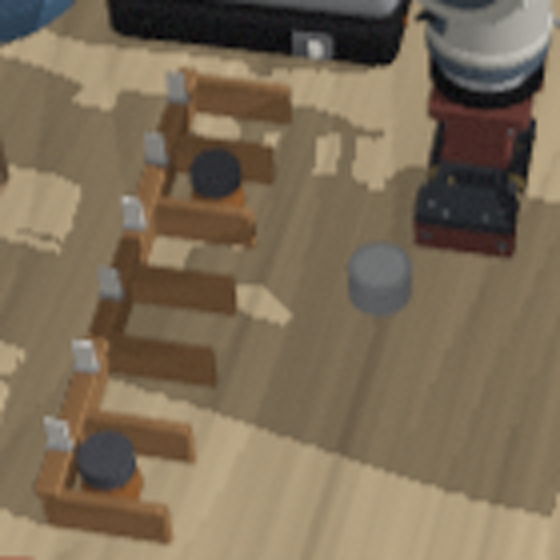

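The tin sits at crop (380,278), in front of the third gap. All six tabs stand upright and nothing else has moved.

Emit:
send_rows(
  increments=[0,-0.028,0,0,0,0,-1,0,-0.055,0,0,0,0,-1,0,-0.055,0,0,0,0,-1,0.015,-0.055,0,0,0,0,-1,0.022,-0.055,0,0,0,0,-1],
)

```text
time: 9.3
tool_pos: [0.4425, -0.016, 0.0234]
tool_rot: [3.141, -0.002, 0.079]
contact_force: [-0.2, -0.3, -0.5]
width: 0.0003
gripper_force: 0.0
```

Emit:
send_rows(
  increments=[0.01,0,0,0,0,0,-1,0.02,0,0,0,0,0,-1,0.03,0,0,0,0,0,-1,0.04,0,0,0,0,0,-1,0.05,0,0,0,0,0,-1],
)

```text
time: 9.93
tool_pos: [0.4907, -0.0113, 0.0232]
tool_rot: [3.142, -0.0, 0.08]
contact_force: [-0.8, 0.3, -0.3]
width: 0.0007
gripper_force: 0.4
```

```bash
python3 -c "
from tin import *
tin()"
```

```text
tool rack [-0.1083 -0.0331] z 0.0234
```

Emit:
send_rows(
  increments=[0.01,0,0,0,0,0,-1,0.01,0,0,0,0,0,-1,-0.04,0,0,0,0,0,-1,-0.07,0,0,0,0,0,-1,-0.07,0,0,0,0,0,-1],
)

```text
time: 10.6
tool_pos: [0.4177, -0.0169, 0.0231]
tool_rot: [-3.141, 0.002, 0.08]
contact_force: [0.1, 0.5, 0.1]
width: 0.0007
gripper_force: 0.0
```

```bash
python3 -c "
from tin import *
tin()"
```

```text
tin blob [236 188  16  15 195] circle [-0.062 -0.035] 25.4 lid ray [-0.0646 -0.0297]
tool rack [-0.1807 -0.0331] z 0.0234
```

Emit:
send_rows(
  increments=[0.04,0,0,0,0,0,-1,0.075,0,0,0,0,0,-1,0.09,0,0,0,0,0,-1,0.102,0,0,0,0,0,-1,0.114,0,0,0,0,0,-1],
)

```text
time: 11.28
tool_pos: [0.5331, -0.0078, 0.0229]
tool_rot: [-3.141, 0.002, 0.08]
contact_force: [-1.6, -0.3, 0.5]
width: 0.0005
gripper_force: 0.7
```

Emit:
send_rows(
  increments=[0.01,0,0,0,0,0,-1,0.02,0,0,0,0,0,-1,0.03,0,0,0,0,0,-1,0.04,0,0,0,0,0,-1,0.048,0,0,0,0,0,-1],
)

```text
time: 11.9
tool_pos: [0.5822, -0.0039, 0.0232]
tool_rot: [-3.142, -0.0, 0.08]
contact_force: [-0.6, 0.4, -1.2]
width: 0.0003
gripper_force: 0.3
```

Emit:
send_rows(
  increments=[0.003,0,0,0,0,0,-1,0.006,0,0,0,0,0,-1,0.006,0,0,0,0,0,-1],
)

```text
time: 12.28
tool_pos: [0.5875, -0.0035, 0.0232]
tool_rot: [3.142, -0.0, 0.08]
contact_force: [-1.2, -0.7, -0.0]
width: 0.0004
gripper_force: 0.2
```

```bash
python3 -c "
from tin import *
tin()"
```

```text
tool rack [-0.0129 -0.033 ] z 0.0232
```

Predicted contact with the wall is at tool x ≈ −0.009. I'll creep in 2 mm steps until the force rises.

Emit:
send_rows(
  increments=[0.002,0,0,0,0,0,-1,0.004,0,0,0,0,0,-1,0.004,0,0,0,0,0,-1],
)

```text
time: 12.7
tool_pos: [0.59, -0.0032, 0.0231]
tool_rot: [-3.141, 0.003, 0.08]
contact_force: [-5.5, -0.8, 4.9]
width: 0.0009
gripper_force: 2.9
```

Emit:
send_rows(
  increments=[0.001,0,0,0,0,0,-1,0.002,0,0,0,0,0,-1,0.002,0,0,0,0,0,-1],
)

```text
time: 13.08
tool_pos: [0.5902, -0.0032, 0.023]
tool_rot: [-3.141, 0.007, 0.08]
contact_force: [-11.1, -1.8, 9.9]
width: 0.0005
gripper_force: 5.7
```

The force rose to 11 N with no further motion, so the tin is against the wall. Backing straight out, then up.

Emit:
send_rows(
  increments=[-0.01,0,0,0,0,0,-1,-0.04,0,0,0,0,0,-1,-0.08,0,0,0,0,0,-1,-0.12,0,0,0,0,0,-1,-0.12,0,-0.04,0,0,0,-1],
)

```text
time: 13.7
tool_pos: [0.4686, -0.0126, 0.0614]
tool_rot: [-3.14, 0.008, 0.08]
contact_force: [0.9, -0.1, -0.0]
width: 0.0008
gripper_force: 0.0
```

Emit:
send_rows(
  increments=[-0.02,0,-0.06,0,0,0,-1,-0.04,0,-0.12,0,0,0,-1,-0.04,0,-0.17,0,0,0,-1,-0.04,0,-0.17,0,0,0,-1,-0.04,0,-0.17,0,0,0,-1],
)

```text
time: 14.32
tool_pos: [0.4338, -0.0158, 0.2328]
tool_rot: [3.142, -0.001, 0.08]
contact_force: [-0.0, -0.0, 0.2]
width: 0.0005
gripper_force: 0.0
```

```bash
python3 -c "
from tin import *
tin('pics/t4.png')"
```

```text
tin blob [207 184  15  14 167] circle [ 0.0169 -0.0293] 30.8 lid ray [ 0.02   -0.0296]
tool rack [-0.1676 -0.0329] z 0.2321
```

View pics/t4.png

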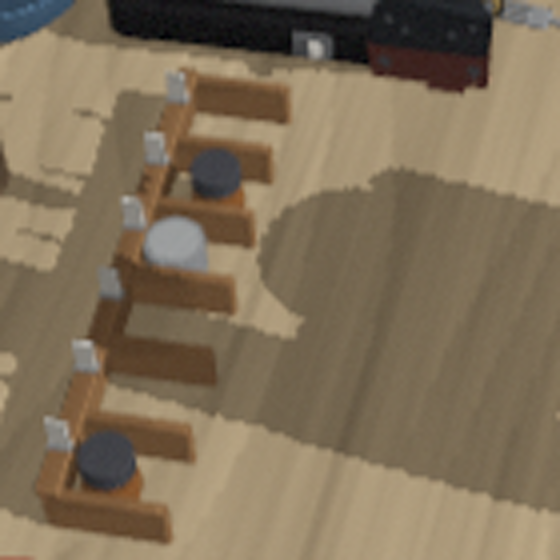

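The tin, at crop (176,245), is home in the third gap against the back wall. All tabs are upright, the jars are in place and the gripper is clear.

```bash
python3 -c "
from plant import manip
print(manip.job_done())"
```

```text
the job is handed in; nothing more can be done
None
```

I swept the fingertip past the first three tabs from the toaster's end and pushed the tin into the third gap until it stopped against the back wall; the job is handed in at about 14 s with no verdict returned. Only the second tab was seen bent in a picture; the first and third I infer from the same sweep line and contact forces.

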